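Switch on and zero the paint scale under the pot

ROBOT

A 7-joint arm with a two-finger parallel gripper is mounted at the origin on a cart in front of the work surface, level with it; the furniture and walls round the work are solid. World frame = base frame: x ahead of the robot, y to its left, z up, the work surface at z = 0. Lengths are in m, angles in rad, forces in N, time in s.
With the tool pointing down it reaches from about 0.35 to 0.9 m from the base axis. Payload 8.1 kg.
Tool frame: the origin (TCP) lies at the very end of the fingers, on their centre line; the grasp point (between the pads) lies 19 mm behind it; z points along the fingers, y is the line along which they close (so a half turn about z gives the same grasp; the last joint's range is limited). The gripper opens to 92 mm and grips with 3 to 60 N. Pads are 19 mm wide; open, the fingers measure 130 mm over their backs; the gripper's body (75 mm by 190 mm) begins 47 mm behind the grasp point.
Start: joints at [-1.259, 0.434, 0.025, 1.573, -0.012, 1.134, -0.075], TCP at [0.252, 0.572, 0.227] pointing down, gripper open.
Joint ranges: [-2.62, 2.62], [-0.44, 2.09], [-1.27, 1.32], [0.08, 2.57], [-1.32, 4.46], [0.12, 2], [-2.74, 2.74]. Speed limits (rad/s): [2.22, 2.22, 3.01, 3.01, 3.14, 3.14, 3.14].

INTERFACE

Orientations are given as a rotation vector (axis times angle).
In Python, from cell import arm gives the robot as it stands.
- The arm moves only by the tool jog_arm, never from a script. Its argument "rows" is a list of rows, each a list of 3 entries, a list of its own where there are three numbers: the shift along the world's x, y, z in cm, then the turn, a rotation vector about the world's x, y, z in degrees, then the opening, from 0 (shut) to 1 (fully open). A call has 1 to 8 rows; each row is the pose to reach, as a shift and turn from the pose commanded when the call began; what a row does not reach only later rows make up. A row lasts 1/8 s, in which the tool goes at most 62.5 mm and 10.7 degrees, less where a joint would pass 70% of its speed; a pose out of reach is approached as far as the arm can. A call with a gripper value outside its range is refused whole. The fingers move at their own pace and stop on an object; "newtons" is the grip in N (left out, the last holds). Time passes only in rows, so rows that repeat a pose let the fingers close. It gives the time, the measured TCP pose, the force, the opening and the grip force at its end, in the units of the state.
- arm.observe(): the state, without advancing time (a new reading comes with each control period).
- arm.get_image(name): name is "side" or "top"; returns a dict with "img" (420x560x3 uint8, red, green, blue), "depth" (420x560 float32, m along the optical axis (not along the pixel's ray), 0 where there is no reading), "fx", "fy", "cx", "cy" (pixels), "dist_coeffs" ([k1, k2, p1, p2, k3] as OpenCV has them; the pictures are not rectified), "rvec" (rotation vector, rad) and "tvec" (3), from world to camera coordinates, as OpenCV has them. Camera axes: x right, y down, z forward; pixel columns grow to the right and rows downward; lengths in m; the calibration is good to about 2 mm. A picture is of the moment at which its call begins.
- arm.sign_off(): hands the job in; it is judged then, once.
The state is a dict: "clock": time; "joints": joint angles; "dq": joint speeds; "joint_efforts": joint torques, N m; "position": TCP position; "ee_rot": TCP orientation; "force": force on the tool from outside, world axes, zero at the start; "ft_torque": the same for the moment, N m; "width": opening from 0.0 (shut) to 1.0 (fully open); "gripper_force": force on a finger pad.
Only numpy, scipy, OpenCV 4.12 (cv2) and the standard library are available. Lean on these libraries where they do the work, as an engineer would, in place of code of your own. Each camera call takes 0.05 s, during which the arm holds its last target. There are 200 camera calls.

TASK

Get the paint scale ready for mixing: on the scale that the open paint pot stands on, press the small round key (power) with your fingertips, let it come back up, and then press the long oblong key (zero), each gently and fully down. Then take your hand away with all keys up; leave the square key and the other scale's keys unpressed, and do not shift the scales, the pot, the tape roll or anything else on the bench.

Things in the scene. Friction and masses are not known exactly. Their poses are not given: they have to be found in the camera images.
- pot_scale: Low electronic bench scale, loose on rubber feet, 2 kg; white case 240 mm (x) by 200 mm (y), top 34 mm above the bench. Origin on the bench under its centre; z up, -x to its front edge. Three plain grey keys in a row along the front at x = -90 mm: round at y = +65, square at y = 0, oblong at y = -60 mm. The open paint pot stands on its plate.
- tape_scale: A second scale exactly like pot_scale, same layout and frame; the roll of masking tape lies on its plate. Leave it alone. Either scale may be the left or the right one.
- pot_scale_power_top (a point): Centre of the top face of the small round key (20 mm diameter) of the scale with the pot: its power key, front left. Axes as its scale; z up. Unpressed 43 mm above the bench, 9 mm above the case. Travel 5 mm, sprung: 1.2 N to start, 4.2 N fully down; counts as pressed beyond 3.5 mm; springs back.
- pot_scale_tare_top (a point): Centre of the top face of the long oblong key (36 x 18 mm, long along its scale's y) of the scale with the pot: its zero key, front right. Axes as its scale; z up. Unpressed 43 mm above the bench, 9 mm above the case. Travel 5 mm, sprung: 1.2 N to start, 4.2 N fully down; counts as pressed beyond 3.5 mm; springs back.
- pot_scale_pan (a point): Centre of the top of the round steel weighing plate, 130 mm diameter, of the scale with the pot: 45 mm behind (+x of) the scale's centre, 46 mm above the bench. A flat display lies between it and the keys.
- pot_scale_power (a joint): Press of the small round power key on the scale with the pot. Joint value: 0 up, 0.005 m fully down (end stop).
- pot_scale_tare (a joint): Press of the oblong zero key on the scale with the pot. Joint value: 0 up, 0.005 m fully down (end stop).
- pot_scale_units (a joint): Press of the square middle key (18 mm) on the scale with the pot, not to be pressed. Joint value: 0 up, 0.005 m fully down (end stop).
- tape_scale_power (a joint): Press of the round key on the scale with the tape, not to be pressed. Joint value: 0 up, 0.005 m fully down (end stop).
- tape_scale_units (a joint): Press of the square middle key on the scale with the tape, not to be pressed. Joint value: 0 up, 0.005 m fully down (end stop).
- tape_scale_tare (a joint): Press of the oblong key on the scale with the tape, not to be pressed. Joint value: 0 up, 0.005 m fully down (end stop).
- pot: Open paint pot, 54 mm diameter, 45 mm tall, loose on the plate of pot_scale, its rim 91 mm above the bench. Origin: centre of its underside.
- tape: Roll of masking tape, 108 mm diameter, 24 mm tall, lying loose flat on the plate of tape_scale. Origin: centre of its underside.
- wrench: Open-end spanner, 116 x 24 x 6 mm, loose on the bench in front of the scales. Origin: centre of its underside, long axis y.
- casting: Unpainted white lotus casting, 68 x 112 x 77 mm, loose on the bench to the right of the scales. Origin: centre of its underside.

How it is judged:
On the way, in this order (a step that is already met when the one before it is completed fails the run):
1. the round power key of the scale with the pot is pressed down by the fingers (value of joint pot_scale_power above 0.0035 m and contact force between the fingers and pot_scale above 0.5 N), for 0.05 s.
2. the round key has come back up (value of joint pot_scale_power below 0.001 m), for 0.1 s.
3. the oblong zero key of the scale with the pot is pressed down by the fingers, the round key up (value of joint pot_scale_tare above 0.0035 m and contact force between the fingers and pot_scale above 0.5 N and value of joint pot_scale_power below 0.001 m), for 0.05 s.
At the end, for the whole second after the job is handed in: All six keys up (less than 1 mm pressed), both scales and every loose thing within 12 mm of where they began, the pot still upright on its scale's plate and the tape on its own, all at rest (value of joint each of pot_scale_units, tape_scale_power, tape_scale_units, tape_scale_tare, pot_scale_power, pot_scale_tare below 0.001 m and distance of each of pot, tape, wrench, casting, pot_scale, tape_scale from where it was at the start of the episode below 0.012 m and horizontal distance between pot and pot_scale below 0.085 m and horizontal distance between tape and tape_scale below 0.085 m and angle between each of pot, tape, casting's own z axis and vertical below 0.1 rad and linear speed of each of pot, tape, pot_scale, tape_scale below 0.02 m/s); the robot touches nothing.
It fails at once if a key that is not asked for is pressed (over 2 mm) (value of joint any of pot_scale_units, tape_scale_power, tape_scale_units, tape_scale_tare above 0.002 m).
It fails at once if a scale is pressed with more than 30 N (contact force between any of the fingers, the arm and pot_scale above 30 N or contact force between any of the fingers, the arm and tape_scale above 30 N).
It fails at once if a scale, or a thing on it or round it, is shifted, lifted or carried by more than 12 mm (distance of any of pot, tape, wrench, casting, pot_scale, tape_scale from where it was at the start of the episode above 0.012 m).
It also fails if it takes over 42 s, if anything falls off the work surface, if the arm or the gripper's body presses on something with over 40 N, if the wrist force passes 120 N, or if a joint passes its speed limit or range.

## Working session

There is one attempt and no reset: what is moved stays moved. The work goes in short steps, Python scripts to look and compute and a tool call to move; the robot and the scene stay as the last step left them, time stands still between calls to the robot, and variables do not carry over. Pictures are saved under pics/ and viewed, at most 10 in all, crops included, and the job is handed in when it is done.

Besides the shell and the picture viewer there is one more tool, called after "Request:" by a JSON object that holds its "op" and its "data". jog_arm: Moves the arm, as the interface text tells. Its arguments: {"type":"object","properties":{"rows":{"type":"array","items":{"type":"array"}},"newtons":{"type":"number"}},"required":["rows"]}

```bash
mkdir -p pics
python3 - <<'E'
from cell import arm
import cv2,numpy as np,pickle
print(arm.observe())
for n in("top","side"):
    d=arm.get_image(n); pickle.dump(d,open(n+".pkl","wb")); cv2.imwrite(f"pics/{n}0.png",d["img"][:,:,::-1]); print({k:v for k,v in d.items() if k not in("img","depth")})
E
```

```text
{'clock': 0.0, 'joints': array([-1.25861472,  0.43522941,  0.02494342,  1.57414414, -0.01159373,
        1.1340241 , -0.07510772]), 'dq': array([-2.89610049e-05, -1.65844702e-03,  1.27133031e-04,  2.02429994e-03,
        7.04748605e-04,  6.85470184e-04,  3.64660310e-04]), 'joint_efforts': array([ 2.49044597e-04, -6.67844653e+01,  9.84877758e-01, -3.14481604e+01,
       -6.05762657e-02,  4.26957000e-02,  1.82357335e-04]), 'position': array([0.25168891, 0.57148149, 0.22592247]), 'ee_rot': array([-6.46910028e-01, -3.07405999e+00,  2.58863048e-03]), 'force': array([ 0.12241796, -0.08265194, -0.13517815]), 'ft_torque': array([ 0.01376609, -0.00761984,  0.02988409]), 'gripper_force': 0.0, 'width': 0.999649238145788}
{'fx': 401.21649346086696, 'fy': 401.21649346086696, 'cx': 277.03271593266123, 'cy': 205.56995016084772, 'dist_coeffs': array([-0.03054016,  0.        ,  0.        ,  0.        ,  0.        ]), 'rvec': array([ 2.03435863, -2.19908965,  0.22228849]), 'tvec': array([-0.12687216,  0.59180391,  0.79851421])}
{'fx': 486.63056362559684, 'fy': 486.63056362559684, 'cx': 286.38127959219077, 'cy': 207.13650756488852, 'dist_coeffs': array([-0.10079632,  0.        ,  0.        ,  0.        ,  0.        ]), 'rvec': array([ 0.07152041, -2.70983694,  1.53227563]), 'tvec': array([0.55533828, 0.16559477, 1.19840627])}
```

View pics/top0.png

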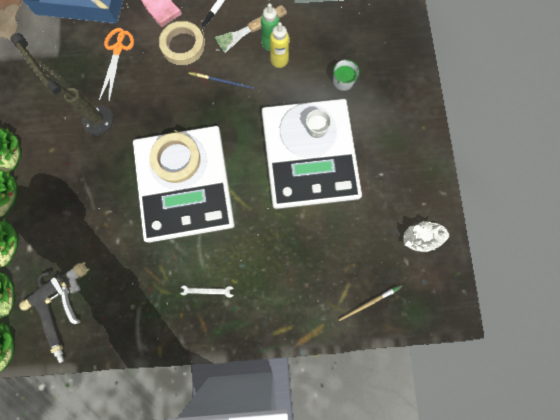

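View pics/side0.png

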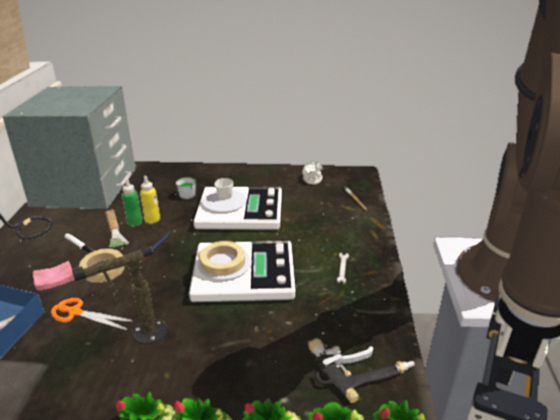

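The top view shows the pot at about (318,122) on the right-hand scale, with the round key at (287,191), square at (316,188) and oblong at (343,185). The tape is on the left scale. Next I'll locate the keys.

```bash
cat > h.py <<'E'
import cv2,numpy as np,pickle
def ray(d,uv,z):
    K=np.array([[d["fx"],0,d["cx"]],[0,d["fy"],d["cy"]],[0,0,1]])
    p=cv2.undistortPoints(np.array(uv,float).reshape(-1,1,2),K,d["dist_coeffs"])[:,0]
    R=cv2.Rodrigues(d["rvec"])[0]; c=-R.T@d["tvec"]
    r=np.c_[p,np.ones(len(p))]@R
    return c+r*((z-c[2])/r[:,2])[:,None]
def proj(d,X):
    K=np.array([[d["fx"],0,d["cx"]],[0,d["fy"],d["cy"]],[0,0,1]])
    return cv2.projectPoints(np.array(X,float),d["rvec"],d["tvec"],K,d["dist_coeffs"])[0][:,0]
E
python3 - <<'E'
from h import *
from scipy.spatial.transform import Rotation as Ro
for n,seeds in(("top",[(287,191),(316,188),(343,185)]),("side",[(271,192),(270,202),(269,212)])):
    d=pickle.load(open(n+".pkl","rb")); g=cv2.cvtColor(d["img"],cv2.COLOR_RGB2GRAY)
    for s in seeds:
        r=11 if n=="top" else 5
        u,v=s; w=g[v-r:v+r+1,u-r:u+r+1].astype(float); m=(w>120)
        nl,L,st,c=cv2.connectedComponentsWithStats(m.astype(np.uint8))
        i=min(range(1,nl),key=lambda i:np.hypot(*(c[i]-r)))
        uv=c[i]+[u-r,v-r]; print(n,uv.round(1),st[i,4],st[i,2:4],ray(d,[uv],.043 if n=="top" else .042).round(4), d["depth"][v,u])
    if n=="top":
        q=ray(d,[(263,108),(346,101),(359,200),(272,206)],.034); print(q.round(4),q.mean(0))
        o=ray(d,[(207,292),(318,117),(427,237)],.0); print("others",o.round(3)); print(ray(d,[(318,117)],.091))
        m=g[265:,130:]
E
python3 - <<'E'
import cv2
a=cv2.imread("pics/top0.png")[90:215,250:370];b=cv2.imread("pics/side0.png")[170:240,185:295]
cv2.imwrite("pics/c.png",cv2.hconcat([cv2.resize(a,(400,416),interpolation=2),cv2.resize(b,(400,416),interpolation=2)]))
E
```

```text
top [286.9 191.4] 77 [10 10] [[ 0.6137 -0.1969  0.043 ]] 0.8835163
top [316.2 188. ] 80 [10  9] [[ 0.6163 -0.2617  0.043 ]] 0.88548
top [342.9 185.2] 148 [17 10] [[ 0.618  -0.3212  0.043 ]] 0.8859
[[ 0.819  -0.1583  0.034 ]
 [ 0.8217 -0.3529  0.034 ]
 [ 0.5839 -0.3548  0.034 ]
 [ 0.5854 -0.1617  0.034 ]] [ 0.70246668 -0.25695397  0.034     ]
others [[ 0.411 -0.005  0.   ]
 [ 0.802 -0.289  0.   ]
 [ 0.494 -0.506  0.   ]]
[[ 0.76182536 -0.27549391  0.091     ]]
side [270.9 190.9] 58 [7 9] [[ 0.6199 -0.3155  0.042 ]] 1.47545
side [269.6 201.3] 39 [8 6] [[ 0.6188 -0.2531  0.042 ]] 1.4257165
side [268.8 212.5] 40 [8 6] [[ 0.6159 -0.191   0.042 ]] 1.3768293
```

View pics/c.png

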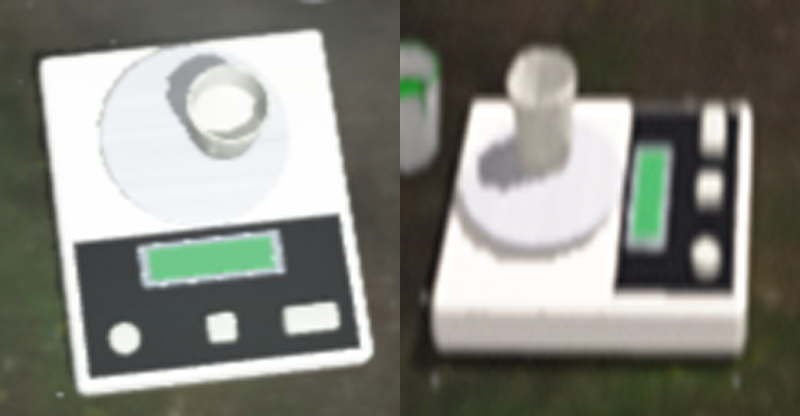

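The zoom confirms the layout: round, square and oblong keys from left to right. Both cameras put power at about (0.614,-0.196) and tare at about (0.618,-0.320). I'll move across with the fingers shut and the tool y along the scale's y.

Request:
{"op": "jog_arm", "data": {"rows": [[[2, -4, 0], [0, 0, 3], 0], [[4, -9, 0], [0, 0, 7], 0], [[7, -14, 0], [0, 0, 10], 0], [[9, -19, 0], [0, 0, 13], 0], [[11.5, -24, 0], [0, 0, 16], 0], [[14, -29, 0], [0, 0, 20], 0], [[16, -34, 0], [0, 0, 23], 0], [[18, -38, 0], [0, 0, 26], 0]], "newtons": 5}}

```text
clock: 1.1
position: [0.4322, 0.1896, 0.2267]
ee_rot: [0.062, -3.141, 0.0]
force: [1.6, 0.4, -0.0]
width: 0.18
gripper_force: 0.0
```

Request:
{"op": "jog_arm", "data": {"rows": [[[2, -5, 0], [0, 0, 0], 0], [[4.5, -10, 0], [0, 0, 0], 0], [[7, -15, 0], [0, 0, 0], 0], [[9.5, -20, 0], [0, 0, 0], 0], [[12, -25, 0], [0, 0, 0], 0], [[14.5, -30, -3], [0, 0, 0], 0], [[17, -35, -6], [0, 0, 0], 0], [[18.2, -38.6, -10], [0, 0, 0], 0]]}}

```text
clock: 2.1
position: [0.6152, -0.1966, 0.126]
ee_rot: [-0.06, 3.139, -0.002]
force: [1.5, 0.8, 0.1]
width: 0.008
gripper_force: 0.0
```

Request:
{"op": "jog_arm", "data": {"rows": [[[0, 0, -2], [0, 0, 0], 0], [[0, 0, -4], [0, 0, 0], 0], [[0, 0, -5], [0, 0, 0], 0], [[0, 0, -5], [0, 0, 0], 0], [[0, 0, -5], [0, 0, 0], 0]]}}

```text
clock: 2.72
position: [0.6144, -0.194, 0.0776]
ee_rot: [-0.061, 3.14, -0.0]
force: [0.7, -0.6, 0.0]
width: 0.004
gripper_force: 0.0
```

Run:
```python
from cell import arm
from h import *
o=arm.observe(); print(o["position"],o["force"],o["width"],o["ee_rot"])
ims=[]
for n,b in(("top",(90,215,250,370)),("side",(130,240,185,355))):
    d=arm.get_image(n); im=d["img"][:,:,::-1].copy()
    print(n,proj(d,[o["position"],[.614,-.196,.043],[.618,-.320,.043]]).round(1))
    ims.append(cv2.resize(im[b[0]:b[1],b[2]:b[3]],(400,416),interpolation=2))
cv2.imwrite("pics/c2.png",cv2.hconcat(ims))
```

```text
[ 0.61441839 -0.19403564  0.07759627] [ 0.72576839 -0.57932004  0.01414416] 0.00391171273865651 [-6.13764062e-02  3.13983409e+00 -4.15439206e-04]
top [[285.9 187.3]
 [286.5 191.3]
 [342.3 185.3]]
side [[269.2 201. ]
 [269.6 211.3]
 [271.7 189.9]]
```

View pics/c2.png

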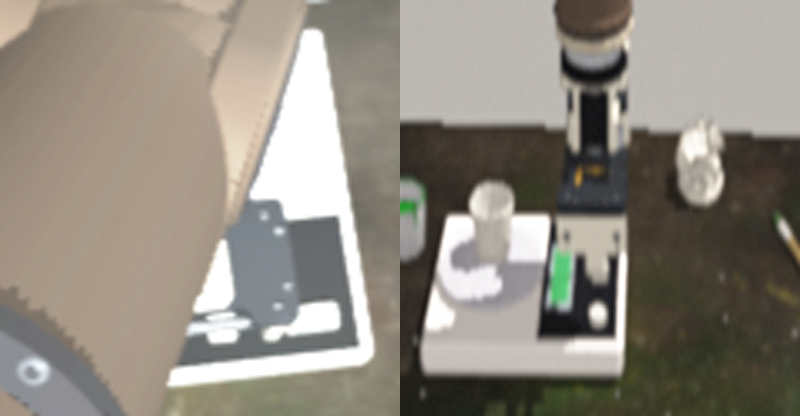

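The side view shows the closed fingertips directly over the round key, at about (597,315) in the crop. Descending.

Request:
{"op": "jog_arm", "data": {"rows": [[[0, 0, -1], [0, 0, 0], 0], [[0, 0, -2], [0, 0, 0], 0], [[0, 0, -2.7], [0, 0, 0], 0], [[0, 0, -3], [0, 0, 0], 0], [[0, 0, -3], [0, 0, 0], 0], [[0, 0, -3], [0, 0, 0], 0]]}}

```text
clock: 3.58
position: [0.6141, -0.1941, 0.047]
ee_rot: [-0.061, 3.141, -0.0]
force: [-0.8, 0.1, -0.2]
width: 0.005
gripper_force: 0.0
```

Request:
{"op": "jog_arm", "data": {"rows": [[[0, 0, -0.1], [0, 0, 0], 0], [[0, 0, -0.2], [0, 0, 0], 0], [[0, 0, -0.3], [0, 0, 0], 0], [[0, 0, -0.4], [0, 0, 0], 0], [[0, 0, -0.4], [0, 0, 0], 0], [[0, 0, -0.4], [0, 0, 0], 0]]}}

```text
clock: 4.32
position: [0.6139, -0.194, 0.0428]
ee_rot: [-0.061, 3.141, 0.0]
force: [-0.9, 0.9, 1.1]
width: 0.006
gripper_force: 0.7
```

Contact is at about 0.043, as expected. Now pressing.

Request:
{"op": "jog_arm", "data": {"rows": [[[0, 0, -0.1], [0, 0, 0], 0], [[0, 0, -0.2], [0, 0, 0], 0], [[0, 0, -0.3], [0, 0, 0], 0], [[0, 0, -0.4], [0, 0, 0], 0], [[0, 0, -0.4], [0, 0, 0], 0], [[0, 0, -0.4], [0, 0, 0], 0]]}}

```text
clock: 5.08
position: [0.614, -0.194, 0.0388]
ee_rot: [-0.061, 3.141, 0.0]
force: [-0.7, 1.1, 4.6]
width: 0.001
gripper_force: 1.9
```

Request:
{"op": "jog_arm", "data": {"rows": [[[0, 0, -0.05], [0, 0, 0], 0], [[0, 0, -0.1], [0, 0, 0], 0], [[0, 0, -0.1], [0, 0, 0], 0], [[0, 0, -0.1], [0, 0, 0], 0]]}}

```text
clock: 5.58
position: [0.614, -0.194, 0.0383]
ee_rot: [-0.061, 3.141, 0.0]
force: [-3.0, 1.0, 9.7]
width: 0.003
gripper_force: 4.5
```

The force has risen to about 10 N, so the key is on its end stop. I'll lift, wait, then move over the oblong key.

Request:
{"op": "jog_arm", "data": {"rows": [[[0, 0, 0.5], [0, 0, 0], 0], [[0, 0, 1.5], [0, 0, 0], 0], [[0, 0, 3], [0, 0, 0], 0], [[0, 0, 4], [0, 0, 0], 0], [[0.2, -4, 4], [0, 0, 0], 0], [[0.3, -9, 4], [0, 0, 0], 0], [[0.4, -12.5, 4], [0, 0, 0], 0], [[0.4, -12.5, 4], [0, 0, 0], 0]]}}

```text
clock: 6.58
position: [0.6166, -0.3237, 0.0784]
ee_rot: [0.053, -3.141, 0.004]
force: [-0.2, -0.0, 0.8]
width: 0.006
gripper_force: 0.0
```

Run:
```python
from cell import arm
from h import *
o=arm.observe(); print(o["position"],o["force"],o["width"])
ims=[]
for n,b in(("top",(90,215,250,370)),("side",(130,240,185,355))):
    d=arm.get_image(n); im=d["img"][:,:,::-1].copy()
    ims.append(cv2.resize(im[b[0]:b[1],b[2]:b[3]],(400,416),interpolation=2))
cv2.imwrite("pics/c3.png",cv2.hconcat(ims))
```

```text
[ 0.6166477  -0.32373429  0.07839848] [-0.20465339 -0.01394546  0.75338234] 0.006030678987036441
```

View pics/c3.png

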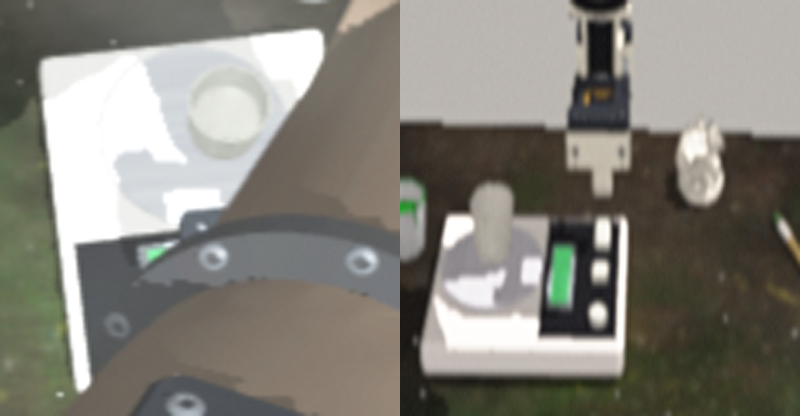

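The side view shows all three keys up, with the scale and pot unmoved and the fingertips over the oblong key. Descending on it.

Request:
{"op": "jog_arm", "data": {"rows": [[[0.1, 0, 0], [0, 0, 0], 0], [[0.1, 0, -1], [0, 0, 0], 0], [[0.1, 0, -2], [0, 0, 0], 0], [[0.1, 0, -2.8], [0, 0, 0], 0], [[0.1, 0, -3.2], [0, 0, 0], 0], [[0.1, 0, -3.2], [0, 0, 0], 0], [[0.1, 0, -3.2], [0, 0, 0], 0]]}}

```text
clock: 7.55
position: [0.6191, -0.3192, 0.046]
ee_rot: [-0.061, 3.141, -0.0]
force: [0.3, -0.1, 0.2]
width: 0.003
gripper_force: 0.0
```

Request:
{"op": "jog_arm", "data": {"rows": [[[0, 0, -0.1], [0, 0, 0], 0], [[0, 0, -0.2], [0, 0, 0], 0], [[0, 0, -0.3], [0, 0, 0], 0], [[0, 0, -0.4], [0, 0, 0], 0], [[0, 0, -0.4], [0, 0, 0], 0], [[0, 0, -0.4], [0, 0, 0], 0]]}}

```text
clock: 8.3
position: [0.619, -0.319, 0.0419]
ee_rot: [-0.061, 3.141, -0.0]
force: [0.4, -0.7, 1.3]
width: 0.004
gripper_force: 1.0
```

Request:
{"op": "jog_arm", "data": {"rows": [[[0, 0, -0.1], [0, 0, 0], 0], [[0, 0, -0.2], [0, 0, 0], 0], [[0, 0, -0.3], [0, 0, 0], 0], [[0, 0, -0.4], [0, 0, 0], 0], [[0, 0, -0.4], [0, 0, 0], 0], [[0, 0, -0.4], [0, 0, 0], 0]]}}

```text
clock: 9.05
position: [0.619, -0.3191, 0.0383]
ee_rot: [-0.061, 3.141, -0.0]
force: [-2.5, 1.2, 7.2]
width: 0.004
gripper_force: 4.1
```

Request:
{"op": "jog_arm", "data": {"rows": [[[0, 0, -0.05], [0, 0, 0], 0], [[0, 0, -0.05], [0, 0, 0], 0]]}}

```text
clock: 9.3
position: [0.619, -0.3191, 0.0382]
ee_rot: [-0.061, 3.14, 0.0]
force: [-3.8, 2.1, 11.9]
width: 0.006
gripper_force: 5.8
```

Request:
{"op": "jog_arm", "data": {"rows": [[[0, 0, 0.5], [0, 0, 0], 0], [[0, 0, 1.5], [0, 0, 0], 0], [[0, 0, 4], [0, 0, 0], 0], [[0, 0, 8], [0, 0, 0], 0], [[0, 0, 13], [0, 0, 0], 0], [[-5, 0, 18], [0, 0, 0], 0], [[-10, 0, 20], [0, 0, 0], 0], [[-15, 0, 20], [0, 0, 0], 0]]}}

```text
clock: 10.3
position: [0.4679, -0.3199, 0.2397]
ee_rot: [-0.06, 3.137, -0.003]
force: [0.2, -0.7, -0.2]
width: 0.004
gripper_force: 0.0
```

Request:
{"op": "jog_arm", "data": {"rows": [[[0, 4, 0], [0, 0, 0], 0], [[0, 9, 0], [0, 0, 0], 0], [[0, 15, 0], [0, 0, 0], 0], [[0, 20, 0], [0, 0, 0], 0], [[0, 26, 0], [0, 0, 0], 0], [[0, 30, 0], [0, 0, 0], 0], [[0, 30, 0], [0, 0, 0], 0], [[0, 30, 0], [0, 0, 0], 0]]}}

```text
clock: 11.3
position: [0.4688, -0.0198, 0.2374]
ee_rot: [-0.06, 3.141, -0.001]
force: [0.3, -0.3, -0.3]
width: 0.004
gripper_force: 0.0
```

Run:
```python
from cell import arm
from h import *
o=arm.observe(); print(o["clock"],o["position"],o["force"])
for n in("top","side"):
    d=arm.get_image(n); a=d["img"][:,:,::-1]
    cv2.imwrite(f"pics/{n}4.png",a)
```

```text
11.3 [ 0.46879372 -0.01981781  0.23738449] [ 0.34718343 -0.31448008 -0.27226615]
```

View pics/side4.png

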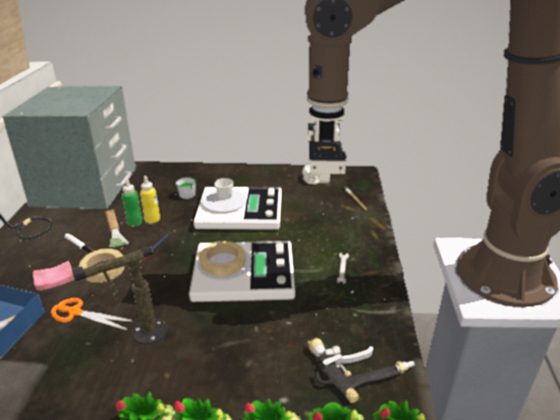

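View pics/top4.png

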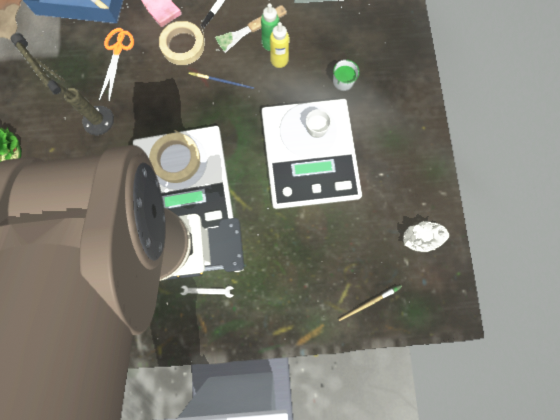

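The hand is clear. The pot scale is unmoved with its round key still at (287,191) and its oblong key at (343,185), and the pot, tape, spanner and casting are where they began. I'm handing in.

```bash
python3 -c "
from cell import arm
print(arm.sign_off())"
```

```text
the job is handed in; nothing more can be done
None
```

I pressed the pot scale's round power key fully down, let it come back up, then pressed the oblong zero key fully down; the hand is clear, the last pictures show nothing moved, and the job is handed in with no verdict returned.

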